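# Release the latched key of the selector box

## Robot

A 6-joint arm with a two-finger parallel gripper is mounted at the origin on the work surface; the furniture and walls round the work are solid. World frame = base frame: x ahead of the robot, y to its left, z up, the work surface at z = 0. Lengths are in m, angles in degrees, forces in N, time in s.
With the tool pointing down it reaches from about 0.35 to 0.975 m from the base axis. Payload 4.9 kg.
Tool frame: the origin (TCP) lies midway between the tips of the shut fingers; the grasp point (between the pads) lies behind it (arm.pinch_z is the z of the grasp point in the tool frame, in m); z points along the fingers, y is the line along which they close (so a half turn about z gives the same grasp; the last joint's range is limited). The gripper opens to 85 mm and grips with 20 to 120 N. Pads are 22 mm wide; open, the fingers measure 114 mm over their backs; the gripper's body (76 mm by 85 mm) begins 54 mm behind the grasp point. The pads swing forward as they close: fully open they stand 13 mm farther back than shut.
Start: joints at [-74.198, 3.019, 92.412, -0, 84.569, -6.818], TCP at [0.24, -0.577, 0.231] pointing down, gripper open.
Joint ranges: [-172.51, 172.51], [-57.92, 126.97], [3.15, 148.05], [-58.71, 238.71], [5.1, 150.11], [-179.66, 179.66]. Speed limits (degrees/s): [147.25, 147.25, 180, 180, 180, 180].

## Interface

Orientations are given as a 3x3 rotation matrix whose columns are the frame's x, y, z axes.
In Python, from station import readout, vision, job, arm gives the robot as it stands.
- The arm moves only by the shell command python3 -m pendant 'ROWS' [OPENING] [FORCE]. ROWS is JSON, a list of rows, each an object with "dp": the shift along the tool's x, y, z in cm, a list of three; "turn": the turn about the tool's z in degrees. In form: [{"dp": [tx, ty, tz], "turn": turn}, ...]. A call has 1 to 8 rows; each row is the pose to reach, as a shift and turn from the pose commanded when the call began, along the tool's axes at that moment; what a row does not reach only later rows make up. A row lasts 1/8 s, in which the tool goes at most 62.5 mm and 10.7 degrees, less where a joint would pass 70% of its speed; a pose out of reach is approached as far as the arm can. A call with a gripper value outside its range is refused whole. OPENING is the closure, from -1 (fully open) to 1 (shut), set as the call begins (- or left out, the last holds). The fingers move at their own pace and stop on an object; FORCE is the grip in N (left out, the last holds). Time passes only in rows, so rows that repeat a pose let the fingers close. It gives the time, the measured TCP pose, the force, the opening and the grip force at its end, in the units of the state.
- readout.get_state(): the state, without advancing time (a new reading comes with each control period).
- vision.camera(name): name is "side" or "top"; returns a dict with "img" (480x640x3 uint8, red, green, blue), "fx", "fy", "cx", "cy" (pixels), "k1" (the pictures are not rectified: a ray, as slopes to the right and down, at radius r is drawn at 1 + k1 r^2 times it, then the intrinsics apply), "cam_to_world" (4x4, takes a point from camera to world coordinates). Camera axes: x right, y down, z forward; pixel columns grow to the right and rows downward; lengths in m; the calibration is good to about 2 mm. A picture is of the moment at which its call begins. There is no depth.
- job.job_done(): hands the job in; it is judged then, once.
The state is a dict: "t": time; "q": joint angles; "joint_vel": joint speeds; "joint_torque": joint torques, N m; "tcp_pos": TCP position; "ee_rot": TCP orientation; "ft_force": force on the tool from outside, world axes, zero at the start; "wrist_torque": the same for the moment, N m; "width": finger opening in m; "grip_force": force on a finger pad.
Only numpy, scipy, OpenCV 4.12 (cv2) and the standard library are available. Lean on these libraries where they do the work, as an engineer would, in place of code of your own. Each camera call takes 0.05 s, during which the arm holds its last target. There are 200 camera calls.

## Task

One of the four identical keys on the selector box has been left latched down. With the fingertips, tap all four keys lightly one after the other, from left to right, to feel which one it is, pressing none of them through; then press the latched one right down and let it come up, so that all four keys stand up. Leave the things lying round the box where they are.

Things in the scene. Friction and masses are not known exactly. Their poses are not given: they have to be found in the camera images.
- selector_box: grey selector box with aluminium deck, fixed, 150 (x) x 210 (y) x 45 mm high; origin mid-underside, x to its back, y to its left seen from the robot, yaw -0.5 to 0.15 rad. Its four keys form a row at x = -38 mm, y = +63, +21, -21, -63 mm (left to right). On the rear deck (x > 0): sockets 11 mm high, a tape roll 19 mm high
- key_p: fixed collar of one of four identical off-white push keys (cap 34 mm front to back, 24 mm along the row). Origin at the key's middle on the deck, 45 mm above the worktop; axes as the box's. Collar 44 x 34 mm, 3 mm above the deck. Letters say nothing of the place: the keys change places from start to start
- key_p_top (a point): middle of the top face of key p's cap, moves with it. Height above the worktop: up 57 mm, latched about 52 mm, at the bottom 48 mm
- key_q: collar of another of the four identical keys: as key_p
- key_q_top (a point): as key_p_top, for key q. A key that is up gives from about 2 N, plus 0.8 N per mm (6 N at 5 mm, about 9 N at the bottom, 9 mm down); it springs back if let go before about 7 mm and latches on beyond
- key_r: collar of another of the four identical keys: as key_p
- key_r_top (a point): as key_p_top, for key r
- key_s: collar of another of the four identical keys: as key_p
- key_s_top (a point): as key_p_top, for key s. Any latched key gives nothing below about 5.5 N; pushed at least 3 mm further (about 9 N; the bottom is 4 mm further) it comes free and rises fully when let go
- insulating_tape: roll of black tape, 62 mm across, 19 mm high, on the rear of the box's deck; bystander; origin at the middle of its underside
- red_pliers: red pliers 166 x 69 x 14 mm lying left of the box; bystander; origin at the middle of its underside
- spool: spool of solder with blue flanges, 60 mm across, 40 mm high, standing right of the box; bystander; origin at the middle of its underside
- short_driver: screwdriver 158 x 29 x 28 mm lying in front of the box; bystander; origin at the middle of its underside

How it is judged:
By the outcome, as a careful person would: the job done as asked, in the order asked, and still so for the second after the job is handed in, with the robot touching nothing.
It also fails if it takes over 40 s, if anything falls off the work surface, if the arm or the gripper's body presses on something with over 40 N, if the wrist force passes 120 N, or if a joint passes its speed limit or range.

## Working session

There is one attempt and no reset: what is moved stays moved. The work goes in short steps, Python scripts to look and compute and a shell command to move; the robot and the scene stay as the last step left them, time stands still between calls to the robot, and variables do not carry over. Pictures are saved under pics/ and viewed, at most 10 in all, crops included, and the job is handed in when it is done.

```bash
mkdir -p pics
python3 - <<'E'
from station import readout, vision, arm
import cv2, numpy as np
for n in("top","side"):
    c=vision.camera(n); cv2.imwrite(f"pics/{n}0.png",c["img"][...,::-1])
    print(n,c["fx"],c["fy"],c["cx"],c["cy"],c["k1"]);print(np.round(c["cam_to_world"],4).tolist())
s=readout.get_state();print({k:np.round(v,4).tolist() for k,v in s.items()},arm.pinch_z)
E
```

```text
top 515.15098339723 515.15098339723 315.35632104134385 240.59284260110581 0.00778470693041587
[[-0.0234, -0.9934, 0.112, 0.4087], [-0.9988, 0.028, 0.0394, -0.1492], [-0.0422, -0.1109, -0.9929, 0.9592], [0.0, 0.0, 0.0, 1.0]]
side 596.2570197541794 596.2570197541794 307.9923281754958 239.2554828413351 0.06839113923200317
[[0.9952, -0.0416, 0.0884, 0.4266], [-0.097, -0.5308, 0.8419, -0.9507], [0.0119, -0.8465, -0.5323, 0.5766], [0.0, 0.0, 0.0, 1.0]]
{'t': 0.1, 'q': [-74.1971, 3.0522, 92.486, 0.0013, 84.5692, -6.8187], 'joint_vel': [-0.0411, 0.0062, -0.1832, 0.0225, 0.1242, -0.0754], 'joint_torque': [0.0001, -39.4899, -37.1366, -0.0002, 0.0038, 0.0], 'tcp_pos': [0.2402, -0.5764, 0.2302], 'ee_rot': [[0.9231, 0.3846, -0.0005], [0.3846, -0.9231, 0.0018], [0.0002, -0.0019, -1.0]], 'ft_force': [0.5017, 0.1648, 1.436], 'wrist_torque': [-0.0013, -0.0081, -0.043], 'grip_force': 0.0, 'width': 0.0854} -0.0187
```

View pics/top0.png

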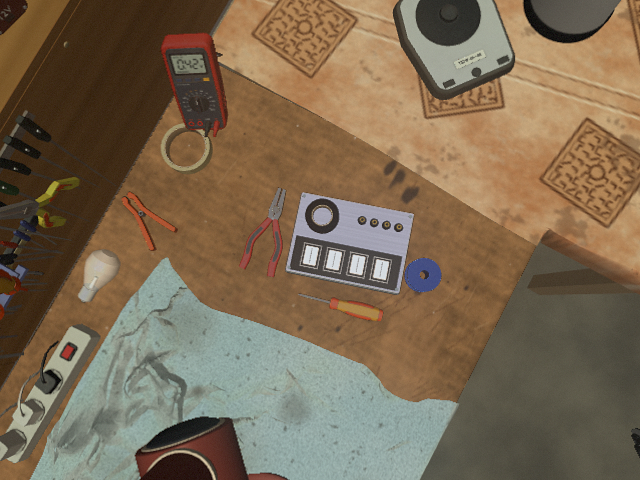

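View pics/side0.png

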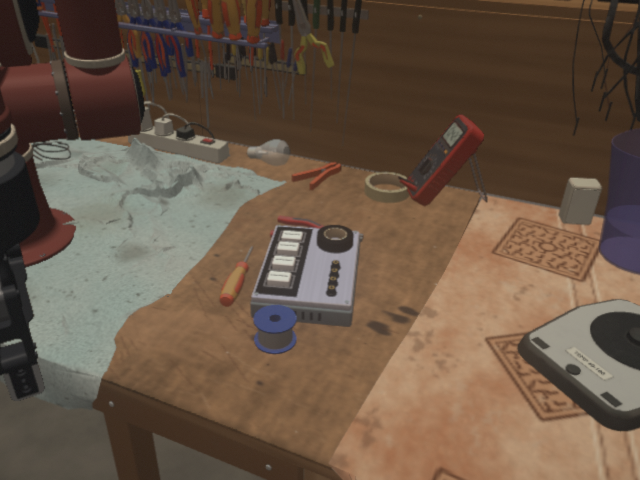

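The top view shows the box with white key caps at about (311,257), (334,261), (357,265) and (381,270). The side view has them at about (291,235) to (278,280). Next I'll measure their centres.

```bash
cat > h.py <<'E'
import cv2, numpy as np
from station import readout, vision
def rays(c,uv):
    K=np.array([[c["fx"],0,c["cx"]],[0,c["fy"],c["cy"]],[0,0,1]])
    n=cv2.undistortPoints(np.array(uv,float).reshape(-1,1,2),K,np.array([c["k1"],0,0,0.]))[:,0]
    T=np.array(c["cam_to_world"]); d=np.c_[n,np.ones(len(n))]@T[:3,:3].T
    return T[:3,3],d
def onplane(c,uv,z):
    o,d=rays(c,uv); return o+d*((z-o[2])/d[:,2])[:,None]
def caps(c,roi,thr):
    x0,y0,x1,y1=roi; im=c["img"][y0:y1,x0:x1].astype(int)
    m=((im.min(2)>thr)&(im.max(2)-im.min(2)<28)).astype(np.uint8)
    n,_,st,ce=cv2.connectedComponentsWithStats(m)
    return [(ce[i]+[x0,y0],st[i,4]) for i in range(1,n) if st[i,4]>40]
E
python3 - <<'E'
from h import *
t=vision.camera("top"); s=vision.camera("side")
def first(c,roi):
    for thr in (150,160,170,180,190,200,210):
        k=caps(c,roi,thr); print(thr,[(np.round(a,1).tolist(),int(b)) for a,b in k])
first(t,(285,235,405,292)); first(s,(262,225,312,295))
big=np.vstack([cv2.resize(t["img"][185:300,280:445],None,fx=4,fy=4,interpolation=2)[:, :660]])
b2=cv2.resize(s["img"][215:330,245:370],None,fx=4,fy=4,interpolation=2)
cv2.imwrite("pics/crop_t.png",big[...,::-1]);cv2.imwrite("pics/crop_s.png",b2[...,::-1])
E
```

```text
150 [([362.7, 248.9], 1541), ([310.3, 254.9], 228), ([333.5, 259.6], 236), ([357.0, 264.4], 238), ([380.7, 269.2], 242)]
160 [([291.0, 249.7], 82), ([372.1, 244.4], 1098), ([310.3, 254.9], 219), ([333.5, 259.6], 233), ([357.0, 264.4], 236), ([380.7, 269.1], 241), ([339.3, 280.0], 167)]
170 [([310.3, 254.9], 219), ([333.4, 259.6], 226), ([357.0, 264.3], 228), ([380.7, 269.2], 233)]
180 [([310.3, 254.9], 213), ([333.5, 259.6], 221), ([357.1, 264.4], 222), ([380.7, 269.2], 226)]
190 [([310.2, 255.1], 203), ([333.5, 259.6], 215), ([357.0, 264.5], 214), ([380.7, 269.3], 217)]
200 [([310.1, 255.1], 186), ([333.3, 259.8], 194), ([356.9, 264.5], 191), ([380.6, 269.2], 198)]
210 [([310.3, 255.2], 163), ([333.4, 259.7], 173), ([357.0, 264.5], 178), ([380.6, 269.2], 178)]
150 [([291.6, 234.6], 137), ([306.9, 275.4], 397), ([287.8, 245.7], 154), ([283.3, 260.2], 172), ([278.7, 275.9], 190)]
160 [([291.6, 234.5], 122), ([287.6, 245.6], 133), ([283.4, 260.1], 152), ([278.6, 275.8], 172)]
170 [([291.6, 234.5], 102), ([287.7, 245.7], 113), ([283.2, 260.1], 134), ([278.7, 275.9], 145)]
180 [([291.2, 235.8], 47), ([287.7, 245.6], 86), ([283.0, 260.0], 102), ([279.0, 272.8], 42), ([278.0, 277.6], 69)]
190 []
200 []
210 []
```

View pics/crop_t.png

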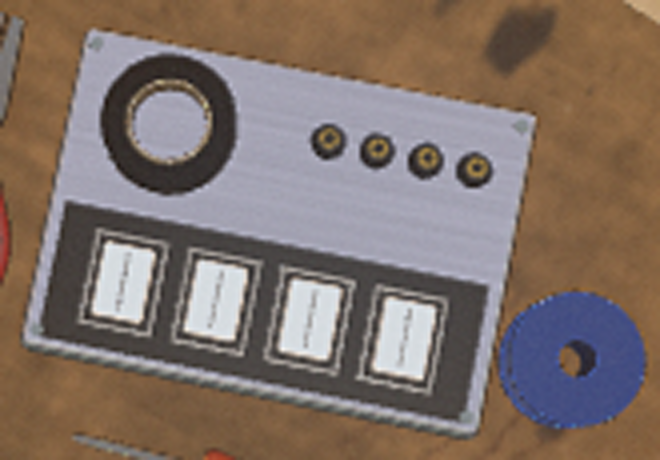

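View pics/crop_s.png

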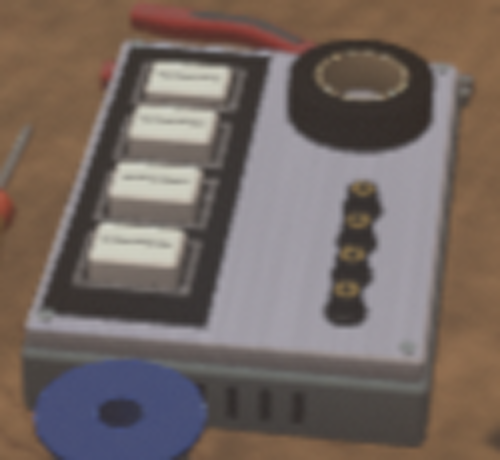

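Run:
```python
from h import *
t=vision.camera("top"); s=vision.camera("side")
ut=sorted([k[0] for k in caps(t,(285,235,405,292),180)],key=lambda u:u[0])
us=sorted([k[0] for k in caps(s,(262,225,312,295),160)],key=lambda u:u[1])
P=onplane(t,ut,.056); Q=onplane(s,us,.056); print(P.round(4).tolist(),Q.round(4).tolist())
ot,dt=rays(t,ut); os_,ds=rays(s,us)
for a,b in zip(dt,ds):
    l=np.linalg.lstsq(np.c_[a,-b],os_-ot,rcond=None)[0]; print(((ot+l[0]*a)).round(4),(os_+l[1]*b).round(4))
# mean of both views, line fit with the known spacing
M=(P+Q)/2; d=(M[0]-M[3])[:2]; yaw=np.arctan2(-d[0],d[1]); print("yaw",np.degrees(yaw),"len",np.hypot(*d))
u=np.array([-np.sin(yaw),np.cos(yaw)]);c=M[:,:2].mean(0)
K=np.array([c+u*y for y in(.063,.021,-.021,-.063)]);print(K.round(4).tolist())
st=readout.get_state();R=np.array(st["ee_rot"]);p=np.array(st["tcp_pos"])
for k in K: print((R.T@(np.r_[k,.090]-p)*100).round(2))
yy=np.degrees(np.arctan2(R[1,1],R[0,1]));print("toolY yaw",yy,"turn",yy-np.degrees(yaw), st["ft_force"])
```

```text
[[0.4854, -0.1039, 0.056], [0.476, -0.1444, 0.056], [0.4666, -0.1855, 0.056], [0.4572, -0.2264, 0.056]] [[0.4874, -0.1105, 0.056], [0.4784, -0.1437, 0.056], [0.4691, -0.1848, 0.056], [0.4594, -0.2258, 0.056]]
[ 0.4858 -0.1037  0.0516] [ 0.4879 -0.1037  0.0518]
[ 0.476  -0.1444  0.0563] [ 0.4783 -0.1445  0.0565]
[ 0.4666 -0.1855  0.0563] [ 0.469  -0.1856  0.0565]
[ 0.4571 -0.2264  0.0563] [ 0.4593 -0.2264  0.0564]
yaw -13.316018871630554 len 0.1221907700400295
[[0.4869, -0.1043], [0.4773, -0.1452], [0.4676, -0.1861], [0.4579, -0.2269]]
[ 40.93 -34.11  14.12]
[ 38.47 -30.71  14.12]
[ 36.   -27.31  14.11]
[ 33.54 -23.91  14.11]
toolY yaw -67.38317460051852 turn -54.06715572888796 [-0.44562529  0.04449074  0.26264684]
```

The two views put the left cap at 51.6 mm and the others at about 56.4 mm. The box yaw is about -13°. I'll go above the left key with the fingers shut.

```bash
python3 -m pendant '[{"dp":[4.5,-3.8,0],"turn":-6},{"dp":[9,-7.6,0],"turn":-12},{"dp":[13.5,-11.4,0],"turn":-18},{"dp":[18,-15.2,0],"turn":-24},{"dp":[22.5,-19,0],"turn":-30},{"dp":[27,-22.8,0],"turn":-36},{"dp":[31.5,-26.6,0],"turn":-42},{"dp":[36,-30.4,0],"turn":-48}]' 1 40
cat > rel.py <<'E'
from h import *
K=np.array([[.4868,-.1040],[.4773,-.1449],[.4677,-.1858],[.4581,-.2267]])
st=readout.get_state();R=np.array(st["ee_rot"]);p=np.array(st["tcp_pos"])
for k in K: print((R.T@(np.r_[k,.070]-p)*100).round(2))
print("turn",np.degrees(np.arctan2(R[1,1],R[0,1]))+13,st["t"],p.round(4),np.round(st["ft_force"],2),st["width"])
E
python3 rel.py
```

```text
t: 1.3
tcp_pos: [0.4564, -0.156, 0.2316]
ee_rot: [[0.329, 0.944, 0.001], [0.944, -0.329, -0.001], [-0.0, 0.001, -1.0]]
ft_force: [0.6, 0.0, -0.4]
width: 0.0004
grip_force: 0.0
[ 5.92  1.15 16.16]
[ 1.74  1.59 16.16]
[-2.43  2.03 16.16]
[-6.61  2.47 16.16]
turn -6.192202442461507 1.3 [ 0.4564 -0.156   0.2316] [ 0.62  0.01 -0.37] 0.0004016214108279941
```

```bash
python3 -m pendant '[{"dp":[3,0.6,5],"turn":-3},{"dp":[5.9,1.15,10],"turn":-6},{"dp":[5.9,1.15,14],"turn":-6},{"dp":[5.9,1.15,16],"turn":-6},{"dp":[5.9,1.15,16],"turn":-6},{"dp":[5.9,1.15,16],"turn":-6}]'
python3 rel.py
```

```text
t: 2.05
tcp_pos: [0.487, -0.1064, 0.0726]
ee_rot: [[0.232, 0.973, 0.002], [0.973, -0.232, -0.001], [-0.0, 0.002, -1.0]]
ft_force: [0.1, -0.2, 0.9]
width: 0.0001
grip_force: 0.0
[ 0.23 -0.08  0.26]
[-3.97 -0.05  0.26]
[-8.17 -0.04  0.26]
[-12.37  -0.03   0.26]
turn -0.38921481827855153 2.05 [ 0.487  -0.1064  0.0726] [ 0.08 -0.23  0.87] 9.019315728393819e-05
```

```bash
python3 -m pendant '[{"dp":[0.2,-0.1,0.8]},{"dp":[0.2,-0.1,1.5]},{"dp":[0.2,-0.1,1.8]},{"dp":[0.2,-0.1,1.8]},{"dp":[0.2,-0.1,1.8]}]'
python3 rel.py
```

```text
[ 0.23 -0.08  0.26]
[-3.97 -0.05  0.26]
[-8.17 -0.04  0.26]
[-12.37  -0.03   0.26]
turn -0.38921481827855153 2.05 [ 0.487  -0.1064  0.0726] [ 0.08 -0.23  0.87] 9.019315728393819e-05invalid input at $[0]: expected keys dp, turn
```

```bash
python3 -m pendant '[{"dp":[0.2,-0.1,0.8],"turn":0},{"dp":[0.2,-0.1,1.5],"turn":0},{"dp":[0.2,-0.1,1.8],"turn":0},{"dp":[0.2,-0.1,1.8],"turn":0},{"dp":[0.2,-0.1,1.8],"turn":0}]'
python3 rel.py
```

```text
t: 2.68
tcp_pos: [0.4858, -0.1039, 0.0535]
ee_rot: [[0.231, 0.973, 0.0], [0.973, -0.231, -0.0], [-0.0, 0.0, -1.0]]
ft_force: [-0.4, -0.3, -0.4]
width: 0.0003
grip_force: 0.0
[ 0.01  0.1  -1.65]
[-4.19  0.12 -1.65]
[-8.39  0.13 -1.65]
[-12.59   0.15  -1.65]
turn -0.37954750962657613 2.675 [ 0.4858 -0.1039  0.0535] [-0.42 -0.33 -0.45] 0.00026477989511717654
```

No force at 53.5 mm, so this key isn't up. I'll creep down in small steps until I feel contact.

```bash
python3 -m pendant '[{"dp":[0,0.05,0.1],"turn":0},{"dp":[0,0.05,0.1],"turn":0}]'|grep -E "tcp|ft"; python3 -m pendant '[{"dp":[0,0,0.05],"turn":0},{"dp":[0,0,0.05],"turn":0}]'|grep -E "tcp|ft"
```

```text
tcp_pos: [0.4863, -0.104, 0.0524]
ft_force: [0.4, 0.4, 0.2]
tcp_pos: [0.4863, -0.104, 0.0522]
ft_force: [-0.9, 0.1, 2.8]
```

```bash
for i in 1 2; do python3 -m pendant '[{"dp":[0,0,0],"turn":0}]'|grep -E "tcp|ft"; done; python3 -m pendant '[{"dp":[0,0,0.02],"turn":0},{"dp":[0,0,0.02],"turn":0}]'|grep -E "tcp|ft"
```

```text
tcp_pos: [0.4863, -0.104, 0.0522]
ft_force: [-1.0, -0.1, 4.6]
tcp_pos: [0.4863, -0.104, 0.0521]
ft_force: [-1.2, 0.3, 4.1]
tcp_pos: [0.4863, -0.104, 0.0521]
ft_force: [-2.2, 0.6, 5.3]
```

This key is firm at 52.1 mm and doesn't give, so it's the latched one. I'll tap the rest lightly, lifting between keys.

```bash
python3 -m pendant '[{"dp":[0,0,-0.5],"turn":0},{"dp":[0,0,-1.5],"turn":0},{"dp":[-2.1,0,-1.5],"turn":0},{"dp":[-4.2,0.05,-1.5],"turn":0},{"dp":[-4.2,0.05,-1.5],"turn":0},{"dp":[-4.2,0.05,-1.5],"turn":0}]'|grep -E "tcp|ft"
python3 -m pendant '[{"dp":[0,0,0.5],"turn":0},{"dp":[0,0,0.9],"turn":0},{"dp":[0,0,1.15],"turn":0},{"dp":[0,0,1.15],"turn":0},{"dp":[0,0,1.15],"turn":0}]'|grep -E "tcp|ft"; python3 rel.py|sed -n '2p;5p'
```

```text
tcp_pos: [0.477, -0.1446, 0.0667]
ft_force: [0.8, 0.6, 0.1]
tcp_pos: [0.477, -0.1448, 0.0553]
ft_force: [-1.4, 1.8, 2.7]
[-0.01  0.03 -1.47]
turn -0.3756773582342703 5.05 [ 0.477  -0.1448  0.0553] [-1.36  1.84  2.71] -0.000353500479712059
```

```bash
python3 -m pendant '[{"dp":[0,0,0.1],"turn":0},{"dp":[0,0,0.1],"turn":0}]'|grep -E "tcp|ft"
python3 -m pendant '[{"dp":[0,0,-0.5],"turn":0},{"dp":[0,0,-1.3],"turn":0},{"dp":[-2.1,0,-1.3],"turn":0},{"dp":[-4.2,0,-1.3],"turn":0},{"dp":[-4.2,0,-1.3],"turn":0},{"dp":[-4.2,0,-1.3],"turn":0}]'|grep -E "tcp|ft"
python3 -m pendant '[{"dp":[0,0,0.5],"turn":0},{"dp":[0,0,0.9],"turn":0},{"dp":[0,0,1.2],"turn":0},{"dp":[0,0,1.3],"turn":0},{"dp":[0,0,1.3],"turn":0}]'|grep -E "tcp|ft"; python3 rel.py|sed -n '3p;5p'
```

```text
tcp_pos: [0.477, -0.1448, 0.0543]
ft_force: [-0.2, 3.5, 3.6]
tcp_pos: [0.4672, -0.1855, 0.0672]
ft_force: [0.0, -0.1, -0.6]
tcp_pos: [0.4673, -0.1856, 0.0542]
ft_force: [-1.5, 1.1, 3.1]
[-0.01  0.05 -1.58]
turn -0.37487136405776056 6.675 [ 0.4673 -0.1856  0.0542] [-1.5   1.05  3.13] -9.542934611727874e-05
```

Keys 2 and 3 give softly, about 3–3.6 N at 54.2 mm, so both are up. Now key 4, then I lift clear.

```bash
python3 -m pendant '[{"dp":[0,0,-0.5],"turn":0},{"dp":[0,0,-1.3],"turn":0},{"dp":[-2.1,0,-1.3],"turn":0},{"dp":[-4.2,0,-1.3],"turn":0},{"dp":[-4.2,0,-1.3],"turn":0},{"dp":[-4.2,0,-1.3],"turn":0}]'|grep -E "tcp|ft"
python3 -m pendant '[{"dp":[0,0,0.5],"turn":0},{"dp":[0,0,0.9],"turn":0},{"dp":[0,0,1.2],"turn":0},{"dp":[0,0,1.3],"turn":0},{"dp":[0,0,1.3],"turn":0}]'|grep -E "tcp|ft"; python3 rel.py|sed -n '4p;5p'
python3 -m pendant '[{"dp":[0,0,-0.5],"turn":0},{"dp":[0,0,-1.5],"turn":0},{"dp":[0,0,-2.5],"turn":0},{"dp":[4.2,0,-2.5],"turn":0},{"dp":[8.4,0,-2.5],"turn":0},{"dp":[12.6,-0.1,-1.5],"turn":0},{"dp":[12.6,-0.1,-1],"turn":0},{"dp":[12.6,-0.1,-1],"turn":0}]'|grep -E "tcp|ft"; python3 rel.py|sed -n '1p;5p'
```

```text
tcp_pos: [0.4575, -0.2263, 0.0672]
ft_force: [0.0, -0.4, 0.1]
tcp_pos: [0.4576, -0.2264, 0.0542]
ft_force: [0.1, 2.2, 3.0]
[-0.02  0.06 -1.58]
turn -0.37277238337591 8.05 [ 0.4576 -0.2264  0.0542] [0.1  2.21 3.04] -0.0001428661224999677
tcp_pos: [0.4855, -0.1041, 0.0641]
ft_force: [-0.7, 0.5, 0.0]
[ 0.04  0.12 -0.59]
turn -0.360635183729654 9.05 [ 0.4855 -0.1041  0.0641] [-0.66  0.47  0.01] -4.742384111888822e-05
```

Key 4 is up too. Now I press the left key right down.

```bash
python3 -m pendant '[{"dp":[0,0.1,0.6],"turn":0},{"dp":[0,0.1,1.1],"turn":0},{"dp":[0,0.1,1.3],"turn":0},{"dp":[0,0.1,1.45],"turn":0},{"dp":[0,0.1,1.57],"turn":0},{"dp":[0,0.1,1.6],"turn":0},{"dp":[0,0.1,1.6],"turn":0}]'|grep -E "tcp|ft"
```

```text
tcp_pos: [0.4867, -0.1049, 0.0492]
ft_force: [-4.3, -0.5, 7.8]
```

```bash
for i in 1 2; do python3 -m pendant '[{"dp":[0,0,0.07],"turn":0},{"dp":[0,0,0.07],"turn":0},{"dp":[0,0,0.07],"turn":0}]'|grep -E "tcp|ft"; done
```

```text
tcp_pos: [0.4867, -0.1049, 0.0487]
ft_force: [-4.8, 0.4, 8.1]
tcp_pos: [0.4867, -0.1049, 0.048]
ft_force: [-5.4, -0.9, 9.4]
```

```bash
python3 -m pendant '[{"dp":[0,0,0.05],"turn":0},{"dp":[0,0,0.05],"turn":0}]'|grep -E "tcp|ft"; python3 -m pendant '[{"dp":[0,0,-0.5],"turn":0},{"dp":[0,0,-1.5],"turn":0},{"dp":[0,0,-5],"turn":0},{"dp":[0,0,-10],"turn":0},{"dp":[0,0,-16],"turn":0},{"dp":[0,6,-18],"turn":0},{"dp":[-6,-6,-18],"turn":0},{"dp":[-6,-12,-18],"turn":0}]'|grep -E "tcp|ft"
python3 -m pendant '[{"dp":[-5,-5,0],"turn":0},{"dp":[-10,-9,0],"turn":0},{"dp":[-15,-13,0],"turn":0},{"dp":[-20,-15,0],"turn":0},{"dp":[-25,-15,0],"turn":0},{"dp":[-30,-15,0],"turn":0},{"dp":[-30,-15,0],"turn":0}]'|grep -E "^t|tcp|ft"
python3 - <<'E'
from h import *
t=vision.camera("top"); s=vision.camera("side")
ut=sorted([k[0] for k in caps(t,(285,235,405,292),180)],key=lambda u:u[0])
us=sorted([k[0] for k in caps(s,(262,225,312,295),160)],key=lambda u:u[1])
print(len(ut),len(us))
ot,dt=rays(t,ut); os_,ds=rays(s,us)
for a,b in zip(dt,ds):
    l=np.linalg.lstsq(np.c_[a,-b],os_-ot,rcond=None)[0]; print(((ot+l[0]*a)).round(4))
cv2.imwrite("pics/end.png",np.hstack([t["img"][170:330,230:450],s["img"][190:350,200:420]])[...,::-1])
E
```

```text
tcp_pos: [0.4867, -0.1049, 0.048]
ft_force: [-6.5, -0.0, 11.4]
tcp_pos: [0.4209, -0.1343, 0.2246]
ft_force: [-0.7, -0.5, 1.2]
t: 12.8
tcp_pos: [0.2044, -0.3924, 0.2255]
ft_force: [-0.4, 0.9, -0.7]
4 4
[ 0.4856 -0.1037  0.0562]
[ 0.4761 -0.1444  0.0563]
[ 0.4666 -0.1854  0.0562]
[ 0.4572 -0.2263  0.0563]
```

View pics/end.png

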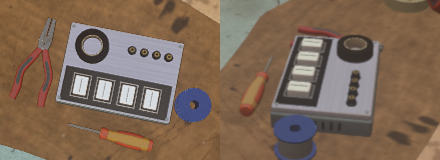

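All four caps now measure the same height (56.2–56.3 mm). In the picture, the pliers, driver, spool and tape are where they were, and the arm is clear.

```bash
python3 -c "
from station import job; print(job.job_done())"
```

```text
the job is handed in; nothing more can be done
None
```

I tapped all four keys lightly from left to right and found the leftmost one latched; I pressed it right down and released it, all four now stand up, nothing around the box moved, and the job is handed in.

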